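# Hold a set-screw collar on the flat of a jig shaft

## Task

Push the jig's carriage along its slide until the spring detent clicks in, then turn the upright shaft until its flat squarely faces the key guide post. Then put the collar with the set screw over the shaft, level and with the screw towards the key guide, and finish while still gripping it there: the collar held in the air by the gripper alone with the screw at about mid-height of the flat, and its screw tip kept lightly pressed square against the middle of the flat's width. Leave the other things on the bench where they are.

Things in the scene. Friction and masses are not known exactly. Their poses are not given: they have to be found in the camera images.
- jig: Grey base plate 200 (x) x 280 (y) x 12 mm, fixed to the bench, somewhere left of the middle and turned by up to about 17 degrees. Origin at the middle of its underside; x points away from the front edge (the edge nearest the robot), y along the slide, z up. A post with a short steel tube (the key guide) stands at the front edge, a spring plunger housing (42 mm high) on the rear edge.
- carriage (a joint): Position in m of the aluminium carriage on the jig's slide, growing along jig +y; it starts between 0 and 0.03. The detent is at 0.060: a spring plunger must be passed with about 11 N (the slide itself drags with about 2.5 N), then the carriage snaps in and stays; a hard stop is 1.5 mm beyond. In the detent means between 0.0565 and 0.064. Carriage: block 100 (jig x) x 120 (jig y) mm, top at z = 40 mm over the bench.
- push_plate (a point): Middle of the outer face (facing jig -y) of the upright push plate at the carriage's -y end, at z = 50 mm; push here towards jig +y. The plate is 70 mm wide (jig x), 8 mm thick, from z = 20 to 65 mm. The shaft's axis is 85 mm further along jig +y. Axes as the jig's.
- shaft (a joint): Angle in rad of the upright steel shaft about the vertical, positive anticlockwise from above; 0 when the flat faces the key guide (jig -x). It starts between 0.7 and 1.9. It turns stiffly (0.08 N m) and stays where left; it can be turned by gripping its top and turning the wrist.
- shaft_top (a point): Centre of the shaft's top end, 100 mm above the bench, on its axis. The shaft is 18 mm in diameter and stands 50 mm out of a 34 mm wide, 10 mm high boss on the carriage. Its upper 30 mm has one flat, 5 mm from the axis: pinched across the flat it measures 14 mm, elsewhere up to 18 mm. Axes turn with the shaft; the flat faces -x of this frame.
- flat (a point): Centre of the flat on the shaft, 85 mm above the bench, 15 mm below the shaft's top, 5 mm from the axis. The flat is 15 mm wide and 30 mm high. Its outward direction is -x of this frame, z is up.
- key_guide (a point): Inner end of the short steel tube through the key guide post, 85 mm above the bench. It stands 75 mm from the shaft's axis, straight in front (jig -x) of it when the carriage is in the detent. The post is 24 mm wide and 102 mm high. Axes as the jig's.
- collar: The loose collar: dark steel ring, 46 mm outside, 30 mm bore, 20 mm high, about 0.15 kg, lying flat on the bench on the right, the only one of three round parts with a set screw; its screw head starts pointing towards the robot side, within about 52 degrees of -x. Origin at the centre of its underside, z up along the bore. The screw runs along x at mid-height (10 mm) on the -x side: its head (9 mm thick) sticks out 7.5 mm, its tip (5 mm thick) sticks 5 mm into the bore.
- screw_tip (a point): Inner end of the set screw, in the bore, 10 mm from the collar's axis and 10 mm above its underside; the tip points to +x of this frame (the head to -x). With the collar centred on the shaft the tip is 5 mm off the flat.
- spacer: Plain dark ring of the collar's size, without a screw; not needed. Origin: centre of its underside.
- bushing: Flanged bush, 54 mm flange, 24 mm high; not needed. Origin: centre of its underside.
- hexkey: Small L-shaped hex key, 90 mm, lying near the robot; not needed.
- wrench: Wrench lying at the far right; not needed.
- screwdriver: Screwdriver lying on the left; not needed.
- jar: Clear jar with a metal lid, 70 mm wide, 90 mm high, on the left; not needed.
- mug: Steel mug, 80 mm wide, 95 mm high, on the left near the robot; not needed.

How it is judged:
By the outcome, as a careful person would: the job done as asked, in the order asked, and still so for the second after the job is handed in, while the arm keeps its last pose, push and grip.
It also fails if it takes over 72 s, if anything falls off the work surface, if the arm or the gripper's body presses on something with over 40 N, if the wrist force passes 120 N, or if a joint passes its speed limit or range.

## Robot

A 6-joint arm with a two-finger parallel gripper is mounted at the origin on the work surface. World frame = base frame: x ahead of the robot, y to its left, z up, the work surface at z = 0. Lengths are in mm, angles in rad, forces in N, time in s.
With the tool pointing down it reaches from about 275 to 825 mm from the base axis. Payload 4.9 kg.
Tool frame: the origin (TCP) lies at the very end of the fingers, on their centre line; the grasp point (between the pads) lies 19 mm behind it; z points along the fingers, y is the direction in which the jaws open and shut (so a half turn about z gives the same grasp; the last joint's range is limited). The gripper opens to 85 mm and grips with 20 to 120 N. Pads are 22 mm wide; open, the fingers measure 114 mm over their backs; the gripper's body (76 mm by 85 mm) begins 54 mm behind the grasp point. The pads swing forward as they close: fully open they stand 13 mm farther back than shut.
Start: joints at [0.986, 0.326, -0.193, 1.052, 0, 1.437], TCP at [239.624, 495.074, 231.281] pointing down, gripper open.
Joint ranges: [-2.65, 2.65], [-0.97, 1.79], [-1.3, 1.35], [-1.93, 2.1], [-1.47, 1.37], [-3.14, 3.14]. Speed limits (rad/s): [2.57, 2.57, 3.14, 3.14, 3.14, 3.14].

## Interface

Orientations are given as [roll, pitch, yaw] about the fixed x, y, z axes, in that order (R = Rz(yaw) Ry(pitch) Rx(roll)).
In Python, from bench import bot, solve_ik, imaging gives the robot as it stands. Calls block until the motion is done:
- bot.move_ptp(position, orientation): joint-space move of the TCP to a pose.
- bot.movel(position, rot=None, max_speed=150, threshold=None): straight line of the TCP; rot=None keeps the orientation; max_speed is the mean speed in mm/s. With threshold (N) it stops when the force on the tool has changed by that much, and returns True; else False.
- bot.move_j(angles): joint-space move.
- bot.grip(opening, effort=None): opening from 0.0 (shut) to 1.0 (fully open); effort is the grip in N (None keeps the last); returns when the fingers have stopped.
- bot.dwell(seconds).
- solve_ik(position, orientation): joint angles nearest the present ones, or None.
- bot.get_state(): the state.
- imaging.capture(name): name is "scene" or "top"; returns the picture (400x640x3 uint8, blue, green, red); there is no depth.
- imaging.camera_model(name): a dict with "K" (3x3 intrinsics, pixels), "k1" (the pictures are not rectified: a ray, as slopes to the right and down, at radius r is drawn at 1 + k1 r^2 times it, then the intrinsics apply), "position" and "rotation" of the camera in the world. Camera axes: x right, y up, looking along -z (the intrinsics and any distortion apply to the point x, -y, -z); pixel columns grow to the right and rows downward; lengths in mm; the calibration is good to about 2 mm. A picture is of the moment at which its call begins. camera_model takes no time and is no camera call.
A pose or a line that the arm cannot do raises bot.IKError and nothing moves.
- bot.sign_off(): hands the job in, once; it reports no verdict.
The state is a dict: "t": time; "qpos": joint angles; "joint_velocities": joint speeds; "effort": joint torques, N m; "tcp_pos": TCP position; "orientation": TCP orientation; "contact_force": force on the tool from outside, world axes, zero at the start; "wrist_torque": the same for the moment, N m; "opening": opening from 0.0 (shut) to 1.0 (fully open).
Only numpy, scipy, OpenCV 4.12 (cv2) and the standard library are available. Lean on these libraries where they do the work, as an engineer would, in place of code of your own. Each camera call takes 0.05 s, during which the arm holds its last target. There are 200 camera calls.

## Working session

There is one attempt and no reset: what is moved stays moved. The work goes in short steps, each a Python script; the robot and the scene stay as the last script left them, time stands still between calls to the robot, and variables do not carry over. Pictures are saved under pics/ and viewed, about 8 in all and at most 12, crops included, and the job is handed in when it is done.

```bash
ls; mkdir -p pics; cat > h.py <<'E'
import numpy as np, cv2
from bench import bot, solve_ik, imaging
def ray(cam,px):
    m=imaging.camera_model(cam);K=np.array(m["K"]);p=np.atleast_2d(np.array(px,float))
    d=np.c_[(p[:,0]-K[0,2])/K[0,0],(p[:,1]-K[1,2])/K[1,1]]
    u=d.copy()
    for _ in range(20): u=d/(1+m["k1"]*(u**2).sum(1,keepdims=True))
    v=np.c_[u[:,0],-u[:,1],-np.ones(len(u))]@np.array(m["rotation"]).T
    return np.array(m["position"],float),v
def onz(cam,px,z):
    o,v=ray(cam,px); return o+v*((z-o[2])/v[:,2:3])
def proj(cam,P):
    m=imaging.camera_model(cam);K=np.array(m["K"]);P=np.atleast_2d(np.array(P,float))
    c=(P-np.array(m["position"]))@np.array(m["rotation"]);u=np.c_[c[:,0]/-c[:,2],-c[:,1]/-c[:,2]]
    u=u*(1+m["k1"]*(u**2).sum(1,keepdims=True))
    return u@np.diag([K[0,0],K[1,1]])+[K[0,2],K[1,2]]
E
python3 - <<'E'
from h import *
for n in("scene","top"):
    im=imaging.capture(n);cv2.imwrite(f"pics/{n}0.png",im)
    print(n,imaging.camera_model(n))
print(bot.get_state())
E
```

```text
pics
scene {'K': array([[492.0713422 ,   0.        , 322.63692867],
       [  0.        , 492.0713422 , 208.41557487],
       [  0.        ,   0.        ,   1.        ]]), 'k1': -0.01830233850326381, 'position': array([1239.24020896, -214.96550093, 1130.54434487]), 'rotation': array([ 0.62968711, -0.01108617,  1.19313295])}
top {'K': array([[453.45224534,   0.        , 313.64406453],
       [  0.        , 453.45224534, 197.16150057],
       [  0.        ,   0.        ,   1.        ]]), 'k1': -0.1276583344388149, 'position': array([ 390.90002969,   81.4166622 , 1294.09413418]), 'rotation': array([ 0.13163524, -0.01299177, -1.54899031])}
{'t': 0.1, 'qpos': array([ 9.85820990e-01,  3.26880198e-01, -1.93499002e-01,  1.05200666e+00,
        8.31355712e-06,  1.43659234e+00]), 'joint_velocities': array([ 3.30535802e-05, -3.15083680e-04,  3.17564083e-03,  9.15037998e-05,
        1.74125140e-03,  2.83046683e-04]), 'effort': array([ 2.68260656e-04, -4.44238937e+01,  2.63038069e+01,  7.86072516e-03,
       -1.66013251e-04, -3.88572971e-06]), 'tcp_pos': array([239.30569552, 494.61845255, 230.56872317]), 'orientation': array([-3.14001852e+00, -2.20921233e-04,  2.69082112e+00]), 'contact_force': array([0.34560516, 0.21499933, 0.27249227]), 'wrist_torque': array([-0.00691351,  0.00588983,  0.00198084]), 'opening': 0.9986419948197199}
```

View pics/top0.png

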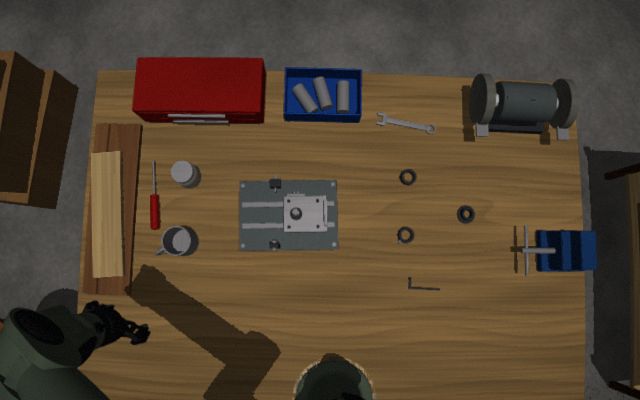

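View pics/scene0.png

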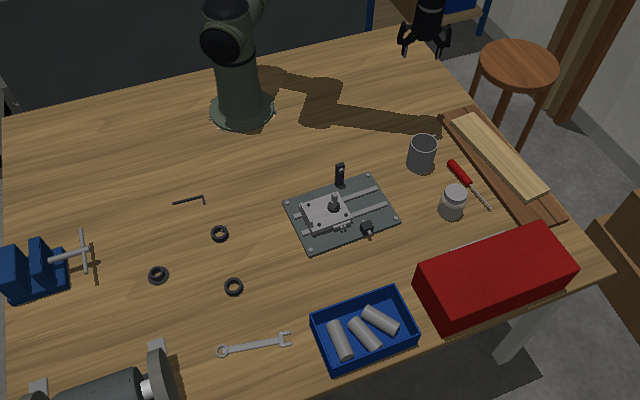

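```bash
sed -i '1a from scipy.spatial.transform import Rotation as Ro' h.py; sed -i 's/np.array(m\["rotation"\])/Ro.from_euler("xyz",m["rotation"]).as_matrix()/' h.py
python3 - <<'E'
from h import *
t=cv2.imread("pics/top0.png");s=cv2.imread("pics/scene0.png")
a=cv2.resize(t[170:260,230:350],None,fx=5,fy=5,interpolation=cv2.INTER_CUBIC)[:, :600]
b=cv2.resize(t[160:250,390:430],None,fx=5,fy=5,interpolation=cv2.INTER_CUBIC)
cv2.imwrite("pics/c1.png",np.hstack([a,b])) 
c=cv2.resize(s[150:260,275:410],None,fx=4,fy=4,interpolation=cv2.INTER_CUBIC)
d=cv2.resize(s[215:305,200:250],None,fx=4,fy=4,interpolation=cv2.INTER_CUBIC)
d=cv2.copyMakeBorder(d,0,c.shape[0]-d.shape[0],0,0,0)
cv2.imwrite("pics/c2.png",np.hstack([c,d]))
# bench scale check & arm TCP
print(proj("top",[bot.get_state()["tcp_pos"]]),proj("scene",[bot.get_state()["tcp_pos"]]))
E
```

```text
[[130.28840341 316.58275939]] [[418.96083851  60.65769744]]
```

View pics/c1.png

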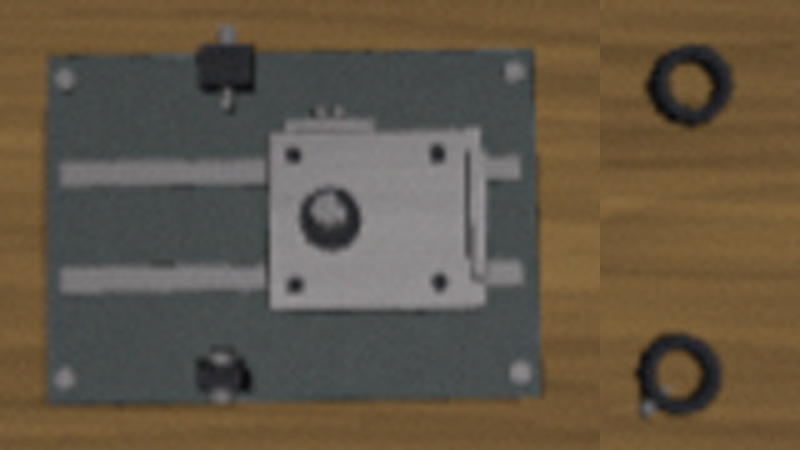

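View pics/c2.png

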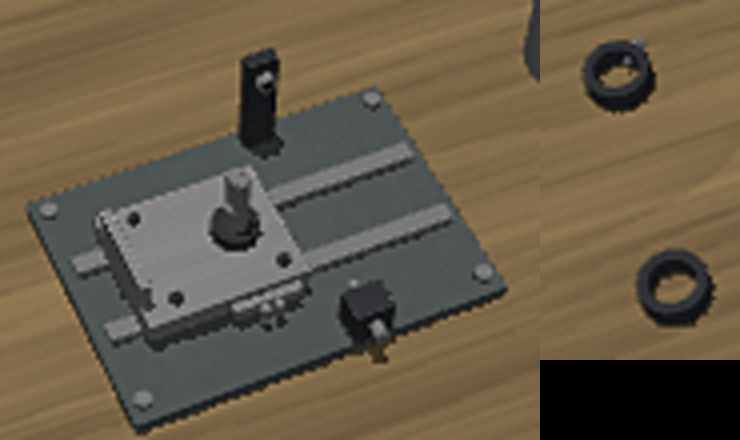

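Top view: the jig is at about (289,215) and nearly unrotated, with the carriage at its right (−y) end. The collar is the lower ring at (405,235), its bright screw head lower-left of it. The plain ring is at (408,177) and the bush at (466,214).

```bash
cat >> h.py <<'E'
def crop(px,f,ox,oy): return (np.array(px,float)+.5)/f-.5+[ox,oy]
E
python3 - <<'E'
from h import *
t=cv2.imread("pics/top0.png");s=cv2.imread("pics/scene0.png")
np.set_printoptions(precision=1,suppress=True)
ct=onz("top",crop([(48,57),(533,50),(540,397),(47,403)],5,230,170),12)
cs=onz("scene",crop([(507,287),(140,424),(28,205),(372,88)],4,275,150),12)
for c in (ct,cs):
    m=c.mean(0); yax=(c[0]-c[1]+c[3]-c[2]); xax=c[0]-c[3]+c[1]-c[2]
    print(c[:,:2].tolist(),"ctr",m,"yaw y",np.degrees(np.arctan2(-yax[0],yax[1])),"yaw x",np.degrees(np.arctan2(xax[1],xax[0])),np.linalg.norm(yax)/2,np.linalg.norm(xax)/2)
# triangulated features
print("shaft top",onz("top",crop([(327,208)],5,230,170),100),onz("scene",crop([(237,174)],4,275,150),100))
print("post",onz("top",crop([(221,357)],5,230,170),102),onz("scene",crop([(261,55)],4,275,150),102))
print("plate top edge outer",onz("top",crop([(479,128),(486,303)],5,230,170),65))
# collars: dark blobs, z=20
for n,(x0,x1,y0,y1) in {"top":(390,430,215,255),"scene":(205,235,220,250)}.items():
    im=(t if n=="top" else s)[y0:y1,x0:x1]
    g=im.max(2); dark=(g<62).astype(np.uint8)
    cnt=max(cv2.findContours(dark,0,1)[0],key=cv2.contourArea)
    print(n,"ring",np.array(cv2.minEnclosingCircle(cnt)[0])+[x0,y0],cv2.fitEllipse(cnt))
    b=cv2.resize(im,None,fx=12,fy=12,interpolation=cv2.INTER_NEAREST); cv2.imwrite(f"pics/col_{n}.png",b)
    sat=im.max(2).astype(int)-im.min(2); ys,xs=np.where((sat<25)&(g>70)); print(list(zip(xs+x0,ys+y0,g[ys,xs])))
a=cv2.imread("pics/col_top.png");b=cv2.imread("pics/col_scene.png")
b=cv2.copyMakeBorder(b,0,a.shape[0]-b.shape[0],0,0,0);im=np.hstack([a,b])[:480,:800]
cv2.imwrite("pics/c3.png",im);print(im.shape)
E
```

```text
[[602.739881063595, 283.106476488448], [613.3465579949301, 4.84179865451199], [415.28832182507443, -2.2271800071621755], [405.33921792753557, 275.442530218652]] ctr [509.2 140.3  12. ] yaw y 2.117557792381818 yaw x 2.133582541135701 278.1571426158483 197.8666218171235
[[606.1404418542637, 283.93247437582215], [616.5506172867259, 8.603087974465012], [419.44556659518696, -1.7884882436030125], [408.54183006542416, 272.1333040926887]] ctr [512.7 140.7  12. ] yaw y 2.2222706426544563 yaw x 3.2178547486705567 274.83228530679855 197.6634832269893
shaft top [[510.7 117.8 100. ]] [[509.6 118.9 100. ]]
post [[430.7 171.3 102. ]] [[420.4 173.6 102. ]]
plate top edge outer [[560.1  36.9  65. ]
 [464.5  31.4  65. ]]
top ring [405.1 234.7] ((15.199767112731934, 19.468219757080078), (14.90609359741211, 15.900894165039062), 109.9666976928711)
[(np.int64(403), np.int64(230), np.uint8(71)), (np.int64(402), np.int64(238), np.uint8(72)), (np.int64(399), np.int64(240), np.uint8(78)), (np.int64(398), np.int64(241), np.uint8(82)), (np.int64(399), np.int64(241), np.uint8(105)), (np.int64(400), np.int64(241), np.uint8(90)), (np.int64(398), np.int64(242), np.uint8(75)), (np.int64(399), np.int64(242), np.uint8(94)), (np.int64(400), np.int64(242), np.uint8(104))]
scene ring [219.8 233.5] ((14.514184951782227, 13.740144729614258), (16.51811981201172, 17.139463424682617), 136.5914306640625)
[(np.int64(224), np.int64(224), np.uint8(119)), (np.int64(218), np.int64(225), np.uint8(84)), (np.int64(223), np.int64(225), np.uint8(127)), (np.int64(224), np.int64(225), np.uint8(105)), (np.int64(225), np.int64(225), np.uint8(107)), (np.int64(224), np.int64(226), np.uint8(74)), (np.int64(225), np.int64(226), np.uint8(80)), (np.int64(221), np.int64(229), np.uint8(78)), (np.int64(211), np.int64(230), np.uint8(72)), (np.int64(221), np.int64(230), np.uint8(99)), (np.int64(222), np.int64(230), np.uint8(75))]
(480, 800, 3)
```

View pics/c3.png

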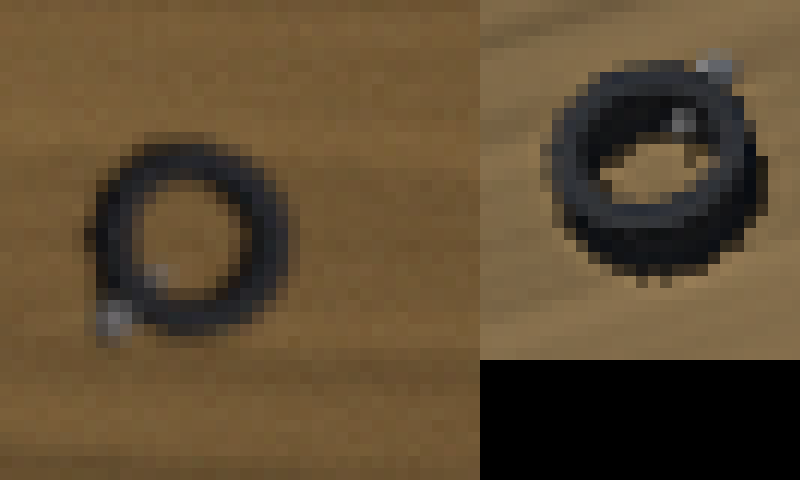

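The top crop shows the ring centre near (190,237) with the head at (116,318) and the tip at (157,272). In the scene crop the head is at (717,66) and the tip at (683,120).

```bash
python3 - <<'E'
from h import *
np.set_printoptions(precision=1,suppress=True)
H={};T={}
for n,o,h,tp,c in(("top",(390,215),(116,318),(157,272),(190,238)),("scene",(205,220),(237,66),(203,120),(169,146))):
    hd,ti=onz(n,crop([h,tp],12,*o),11)[:, :2]; cc=onz(n,crop([c],12,*o),20)[0,:2]
    for nm,v in(("tip->head",hd-ti),("ctr->head",hd-cc),("ctr->tip",ti-cc)): print(n,nm,v,np.linalg.norm(v),np.degrees(np.arctan2(-v[1],-v[0])))
    print(n,"head",hd,"tip",ti,"ctr20",cc)
# push now
jy=np.radians(2.15); J=np.array([511,140.5]); X=np.array([np.cos(jy),np.sin(jy)]); Y=np.array([-X[1],X[0]])
for P in ([512,35],[510.5,118.3],[427,172]): print((P-J)@X,(P-J)@Y)
p=np.array([512.3,34.2]) # push plate face estimate
st=p-35*Y
for z in(130,46):
  for yaw in (jy+np.pi,jy,jy+np.pi/2,jy-np.pi/2): 
    q=solve_ik([*st,z],[np.pi,0,yaw]); print(z,round(yaw,2),q)
E
```

```text
top tip->head [-11.1   9.8] 14.793902344322914 -41.599902200149465
top ctr->head [-18.8  15.8] 24.55258442624625 -40.09591921991463
top ctr->tip [-7.7  6. ] 9.771496219833463 -37.81857287480519
top head [ 441.1 -177.4] tip [ 452.2 -187.2] ctr20 [ 459.9 -193.2]
scene tip->head [-11.6  11. ] 16.009570162042053 -43.55114670783832
scene ctr->head [-22.   20.2] 29.838439559003792 -42.52620600469561
scene ctr->tip [-10.4   9.1] 13.83439516924559 -41.34009293057893
scene head [ 440.5 -174.9] tip [ 452.1 -185.9] ctr20 [ 462.5 -195.1]
-2.95861803510105 -105.4632475288068
-1.332498182439231 -22.16561410369215
-82.75912013502801 34.62915006863442
130 3.18 [-0.1  0.4 -0.4  0.8  0.  -0.2]
130 0.04 [-0.1  0.4 -0.4  0.8  0.   3. ]
130 1.61 [-0.1  0.4 -0.4  0.8  0.   1.4]
130 -1.53 [-0.1  0.4 -0.4  0.8  0.  -1.8]
46 3.18 [-0.1  0.5 -0.5  0.6  0.  -0.2]
46 0.04 [-0.1  0.5 -0.5  0.6  0.   3. ]
46 1.61 [-0.1  0.5 -0.5  0.6  0.   1.4]
46 -1.53 [-0.1  0.5 -0.5  0.6  0.  -1.8]
```

```bash
cat >> h.py <<'E'
np.set_printoptions(precision=2,suppress=True)
jy=np.radians(2.15); J=np.array([511,140.5]); X=np.array([np.cos(jy),np.sin(jy)]); Y=np.array([-X[1],X[0]])
def S(*k):
    s=bot.get_state()
    for i in k or("t","tcp_pos","contact_force","opening"): print(i,np.array(s[i]),end="; ")
    print(); return s
E
python3 - <<'E'
from h import *
bot.grip(0.0,60)
p=np.array([512.3,34.2]); st=p-35*Y; o=[np.pi,0,jy+np.pi/2]
bot.move_ptp([*st,200],o); bot.movel([*st,46],max_speed=120); S()
hit=bot.movel([*(st+45*Y),46],max_speed=30,threshold=1.5); s=S(); print(hit)
c=s["tcp_pos"][:2]; print("plate face at jig y",(c-J)@Y+11, "x",(c-J)@X)
E
```

```text
t 4.3417; tcp_pos [514.23  -0.86  46.62]; contact_force [-0.26 -0.17  0.46]; opening -0.003893841759912136; 
t 5.1917; tcp_pos [512.24  22.36  45.62]; contact_force [-0.61  0.08 -0.32]; opening -0.0010617484156258835; 
True
plate face at jig y -107.10334199462666 x -3.1907163196465262
```

```bash
python3 - <<'E'
from h import *
s=S();a=s["tcp_pos"][:2]
for d in (20,40,48,52,55,57,59,61,63,65,67,69,71):
    hit=bot.movel([*(a+d*Y),46],max_speed=25,threshold=22)
    s=bot.get_state(); c=s["tcp_pos"][:2]; print(d,round((c-a)@Y,2),s["contact_force"],hit)
    if hit: break
bot.dwell(.2); S()
cv2.imwrite("pics/t1.png",imaging.capture("top"))
E
```

```text
t 5.1917; tcp_pos [512.24  22.36  45.62]; contact_force [-0.61  0.08 -0.32]; opening -0.0010617484156258835; 
20 20.52 [0.02 0.56 0.14] False
40 40.56 [-0.51 -0.77 -0.08] False
48 47.51 [-0.53 -4.72  0.  ] False
52 48.21 [ -0.82 -14.71   0.47] False
55 48.52 [ -1.17 -22.36   0.61] False
57 55.71 [ 0.07  0.44 -0.47] False
59 57.69 [-0.64 -8.05 -0.67] False
61 58.35 [ -1.06 -12.66   1.42] False
63 58.62 [ -0.94 -17.78   1.41] False
65 58.8 [ -0.91 -22.97   1.93] False
67 58.87 [ -1.08 -27.53   2.39] False
69 58.9 [ -0.91 -35.29   2.89] False
71 58.91 [ -1.39 -40.01   3.33] False
t 10.3667; tcp_pos [509.68  81.22  46.19]; contact_force [ -1.42 -39.25   3.18]; opening 0.0018268595773245305;
```

```bash
python3 - <<'E'
from h import *
c=bot.get_state()["tcp_pos"][:2]; print("stop tcp jig",(c-J)@X,(c-J)@Y)
bot.movel([*(c-20*Y),46],max_speed=80); S(); bot.movel([*(c-20*Y),160],max_speed=200)
bot.move_ptp([*(c-160*Y),260],[np.pi,0,jy+np.pi/2])
for n,(x0,x1,y0,y1) in {"top":(255,330,180,255),"scene":(310,385,155,230)}.items():
    ims=[imaging.capture(n) for _ in range(8)]; im=np.mean(ims,0).astype(np.uint8); cv2.imwrite(f"pics/{n}2.png",im)
    z=cv2.resize(im[y0:y1,x0:x1],None,fx=5.3334,fy=5.3334,interpolation=cv2.INTER_CUBIC); cv2.imwrite(f"pics/z_{n}.png",z)
a=np.hstack([cv2.imread("pics/z_top.png"),cv2.imread("pics/z_scene.png")]);cv2.imwrite("pics/c4.png",a);print(a.shape)
E
```

```text
stop tcp jig -3.5576463009157093 -59.18278761258175
t 10.9667; tcp_pos [510.47  61.9   46.02]; contact_force [0.14 0.5  0.35]; opening -0.0008375572000698709; 
(400, 800, 3)
```

View pics/c4.png

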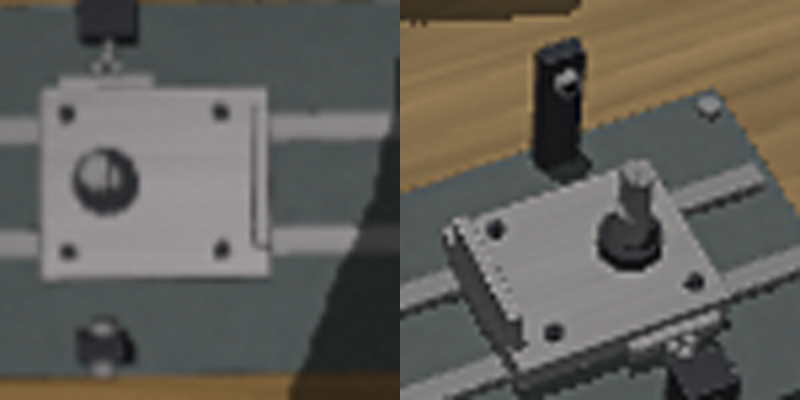

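Top crop: the carriage nose sits in the plunger, and the shaft top is at (98,172) with its flat seen on the right side, facing about −y, so θ ≈ 1.5. Next I pinch the shaft across that direction.

```bash
python3 - <<'E'
from h import *
f=5.3334
a=onz("top",crop([(98,172)],f,255,180),100)[0,:2]; b=onz("scene",crop([(236,170)],f,310,155),100)[0,:2]
g=onz("top",crop([(103,327)],f,255,180),90)[0,:2]; g2=onz("scene",crop([(167,82)],f,310,155),85)[0,:2]
print("shaft",a,b,(a-J)@Y,(b-J)@Y,(a-J)@X,(b-J)@X," guide",g,g2,(g-J)@Y,(g2-J)@Y,(g-J)@X,(g2-J)@X)
P=(a+b)/2; P=J+((P-J)@X)*X+35.2*Y; print(P)
yaw=jy+1.5+np.pi/2; o=[np.pi,0,yaw]
bot.grip(0.5,20); bot.move_ptp([*P,180],o); bot.movel([*P,112],max_speed=120); S()
hit=bot.movel([*P,68],max_speed=60,threshold=8); print(hit); s0=S()
bot.grip(0.0,20); S(); S("wrist_torque","qpos")
E
```

```text
shaft [507.62 176.07] [507.98 177.44] 35.674715106375785 37.02550283526662 -2.046812792990142 -1.6276136552037515  guide [431.36 171.9 ] [430.39 173.21] 34.365178555559496 35.71515883263968 -78.40537418439501 -79.32587410998633
[507.84 175.61]
t 15.45; tcp_pos [508.48 175.25 112.56]; contact_force [ 0.32 -0.39  0.29]; opening 0.49943703767018427; 
False
t 16.3333; tcp_pos [508.04 175.66  68.12]; contact_force [-0.26 -0.2   0.48]; opening 0.5003287420729723; 
t 16.675; tcp_pos [508.31 175.95  68.52]; contact_force [-0.9   0.96  1.84]; opening 0.18812916064884652; 
wrist_torque [ 0.09  0.01 -0.01]; qpos [ 0.2   0.47 -0.44  0.66  0.    0.23];
```

```bash
python3 - <<'E'
from h import *
P=np.array([507.84,175.61])
bot.grip(0.0,60); print(bot.get_state()["opening"])
for th in (1.25,1.75):
    bot.grip(0.3,20); bot.movel([*P,68],rot=[np.pi,0,jy+th+np.pi/2]); bot.grip(0.0,20); s=bot.get_state()
    print(th,s["opening"],s["contact_force"],s["wrist_torque"],s["t"])
E
```

```text
0.17143982359455973
1.25 0.19341301232083316 [ 0.68  2.89 -0.85] [ 0.36 -0.06 -0.03] 17.7833
1.75 0.19087620937046532 [0.03 0.24 0.63] [-0.27  0.05 -0.  ] 18.9167
```

```bash
python3 - <<'E'
from h import *
P=np.array([507.84,175.61])
R=lambda th:[np.pi,0,jy+th+np.pi/2]
bot.grip(0.3,60); bot.movel([*P,68],rot=R(1.5)); bot.grip(0.0,60); print(bot.get_state()["opening"])
for th in (1.2,.9,.6,.3,0.):
    bot.movel([*P,68],rot=R(th)); s=bot.get_state(); print(th,s["opening"],s["contact_force"],s["wrist_torque"],s["orientation"],s["t"])
bot.grip(0.3,60); bot.grip(0.0,80);s=S();print(s["orientation"],s["wrist_torque"])
bot.grip(0.3,20)
for th in(.25,-.25):
    bot.movel([*P,68],rot=R(th)); bot.grip(0.0,20);s=S();print(s["wrist_torque"]);bot.grip(.3,20)
E
```

```text
0.16930787885279946
1.2 0.17354472911085483 [-0.3   5.69  2.54] [ 0.37  0.28 -0.01] [3.14 0.   2.81] 20.2917
0.9 0.1671961356261426 [2.02 6.22 0.6 ] [ 0.59  0.23 -0.03] [ 3.14 -0.    2.51] 20.7417
0.6 0.1711689812441244 [ 3.32  6.77 -0.59] [ 0.83  0.08 -0.01] [ 3.14 -0.    2.21] 21.1917
0.3 0.17197847825901513 [ 4.03  6.91 -2.3 ] [ 1.04 -0.11 -0.01] [ 3.14 -0.    1.91] 21.6417
0.0 0.17048703766384352 [ 6.97  6.29 -2.97] [ 1.16 -0.35 -0.01] [ 3.14 -0.    1.61] 22.0917
t 22.6333; tcp_pos [510.33 175.34  68.51]; contact_force [ 7.61 -0.06 -2.19]; opening 0.15936658026170206; 
[3.14 0.   1.61] [-0.02 -0.28  0.02]
t 23.5333; tcp_pos [509.64 176.15  68.39]; contact_force [ 5.12  2.26 -3.05]; opening 0.19367515207728916; 
[ 0.27 -0.67 -0.03]
t 24.6667; tcp_pos [509.75 175.27  68.35]; contact_force [ 4.77 -1.04 -2.78]; opening 0.19513809453606654; 
[-0.18 -0.74  0.01]
```

```bash
python3 - <<'E'
from h import *
P=np.array([508.6,175.6])
R=lambda th:[np.pi,0,jy+th+np.pi/2]
bot.movel([*P,68],rot=R(.8)); bot.movel([*P,68],rot=R(1.571)); bot.grip(0,20); s=S(); q=s["tcp_pos"][:2]; print((q-J)@X,(q-J)@Y)
bot.grip(.3,60); bot.movel([*(P+2*X),68],rot=R(.8)); bot.movel([*(P+2*X),68],rot=R(0)); bot.grip(0,80); s=S(); q=s["tcp_pos"][:2]; print((q-J)@X-2,(q-J)@Y,s["orientation"],s["wrist_torque"])
bot.grip(.4,40); bot.movel([*(P+2*X),150],max_speed=200); S()
E
```

```text
t 27.275; tcp_pos [508.57 175.59  68.06]; contact_force [-0.2   0.45  0.22]; opening 0.2006503310807571; 
-1.107852491708036 35.15249776510258
t 29.675; tcp_pos [510.42 175.68  68.26]; contact_force [ 1.08 -0.67  5.1 ]; opening 0.16430037285553423; 
-1.2647435227096477 35.1772573329834 [-3.14 -0.    1.61] [-0.1   1.27 -0.01]
t 30.5667; tcp_pos [510.41 175.65 149.54]; contact_force [-0.23  0.4  -1.22]; opening 0.4029382189459872;
```

```bash
python3 - <<'E'
from h import *
C=np.array([461.6,-194.6]); psi=np.radians(-41.3); o=[np.pi,0,psi+np.pi]
print(solve_ik([*C,4],o), solve_ik([508,175,78],[np.pi,0,jy+np.pi]))
bot.grip(.9,40); bot.move_ptp([*C,120],o); S()
hit=bot.movel([*C,3],max_speed=90,threshold=6); print(hit); S()
bot.grip(0,40); s=S(); print(s["orientation"],s["wrist_torque"])
bot.movel([*C,150],max_speed=150); S(); s=S("wrist_torque","orientation")
for n in("scene","top"): cv2.imwrite(f"pics/{n}3.png",imaging.capture(n))
p=proj("scene",[s["tcp_pos"]])[0].astype(int); print(p,proj("top",[s["tcp_pos"]]))
im=cv2.imread("pics/scene3.png")[p[1]-60:p[1]+30,p[0]-50:p[0]+50]
cv2.imwrite("pics/c5.png",cv2.resize(im,None,fx=6,fy=6,interpolation=cv2.INTER_CUBIC))
E
```

```text
[-0.55  0.52 -0.59  0.47  0.    0.17] [ 0.19  0.46 -0.43  0.68  0.    0.16]
t 32.4583; tcp_pos [ 461.91 -194.15  120.11]; contact_force [-0.24  0.11  0.19]; opening 0.9013156354776192; 
False
t 33.9083; tcp_pos [ 462.04 -194.86    3.49]; contact_force [-0.98  0.11  0.02]; opening 0.8978226922475001; 
t 34.3167; tcp_pos [ 461.84 -194.8     3.78]; contact_force [-0.68  1.95  5.67]; opening 0.5234845717334616; 
[-3.14  0.    2.42] [0.14 0.29 0.02]
t 35.45; tcp_pos [ 460.92 -194.17  149.09]; contact_force [-0.75 -0.36 -1.54]; opening 0.520699324530023; 
wrist_torque [ 0.07 -0.01  0.04]; orientation [-3.14 -0.    2.42]; 
[210 202] [[416.52 231.42]]
```

View pics/c5.png

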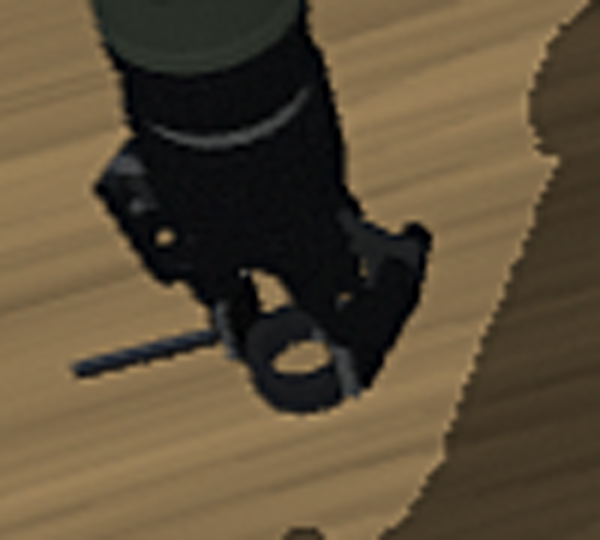

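The collar is held level between the pads. The screw is hidden behind them, so I'll point the gripper at the scene camera to check the screw angle up close.

```bash
python3 - <<'E'
from h import *
m=imaging.camera_model("scene");cam=np.array(m["position"]);q0=bot.get_state()["qpos"];best=[]
for x in(550,620,680):
  for y in(-120,-60):
    for z in (350,450,550):
      P=np.array([x,y,z]);d=(cam-P)/np.linalg.norm(cam-P)
      u=np.cross([0,0,1],d);u/=np.linalg.norm(u);v=np.cross(d,u)
      for a in np.arange(0,2*np.pi,.4):
        xa=np.cos(a)*u+np.sin(a)*v;R=np.c_[xa,np.cross(d,xa),d]
        q=solve_ik(P,Ro.from_matrix(R).as_euler("xyz"))
        if q is not None: best.append((np.abs(q-q0).max(),np.linalg.norm(cam-P),P,a,q,Ro.from_matrix(R).as_euler("xyz")))
best.sort(key=lambda b:b[0]+b[1]/300); print(len(best)); 
for b in best[:4]: print(*b)
b=best[0]; bot.move_ptp(b[2],b[5]); s=S("t","tcp_pos","orientation"); bot.dwell(.2)
im=np.mean([imaging.capture("scene") for _ in range(10)],0)
p=proj("scene",[s["tcp_pos"]])[0]; print(p); x,y=p.astype(int)
c=np.clip(im[y-30:y+30,x-40:x+40]*1.8,0,255).astype(np.uint8); cv2.imwrite("pics/scene4.png",im); print(x-40,y-30)
cv2.imwrite("pics/c6.png",cv2.resize(c,None,fx=10,fy=10,interpolation=cv2.INTER_CUBIC)); S("t")
E
```

```text
0Traceback (most recent call last):
  File "<stdin>", line 14, in <module>
IndexError: list index out of range
```

```bash
python3 - <<'E'
from h import *
m=imaging.camera_model("scene");cam=np.array(m["position"]);q0=bot.get_state()["qpos"];best=[]
for x in(450,550,650):
  for z in (250,400,550):
    for el in np.radians([30,10,-10,-30]):
      P=np.array([x,-100,z]);az=np.arctan2(-115,1239-x); 
      d=np.array([np.cos(el)*np.cos(az),np.cos(el)*np.sin(az),np.sin(el)])
      u=np.cross([0,0,1],d);u/=np.linalg.norm(u);v=np.cross(d,u)
      for a in np.arange(0,2*np.pi,np.pi/4):
        xa=np.cos(a)*u+np.sin(a)*v;R=np.c_[xa,np.cross(d,xa),d]
        q=solve_ik(P,Ro.from_matrix(R).as_euler("xyz"))
        if q is not None: best.append((d@(cam-P)/np.linalg.norm(cam-P),P,np.degrees(el),a,q,Ro.from_matrix(R).as_euler("xyz")))
best.sort(key=lambda b:-b[0]+.1*np.abs(b[4]-q0).max()); print(len(best)); 
for b in best[:6]: print(*b)
E
```

```text
112
0.828655750901434 [ 650 -100  550] 10.0 0.0 [-0.33  0.03 -1.14 -1.35  0.13  1.59] [1.4  0.   1.38]
0.828655750901434 [ 650 -100  550] 10.0 3.141592653589793 [-0.33  0.03 -1.14 -1.35  0.13 -1.55] [-1.4   0.   -1.76]
0.828655750901434 [ 650 -100  550] 10.0 3.9269908169872414 [-0.33  0.03 -1.14 -1.35  0.13 -0.76] [-1.33  0.77 -1.59]
0.828655750901434 [ 650 -100  550] 10.0 4.71238898038469 [-0.33  0.03 -1.14 -1.35  0.13  0.02] [-0.    1.4  -0.19]
0.828655750901434 [ 650 -100  550] 10.0 5.497787143782138 [-0.33  0.03 -1.14 -1.35  0.13  0.81] [1.33 0.77 1.21]
0.828655750901434 [ 650 -100  550] 10.0 0.7853981633974483 [-0.33  0.03 -1.14 -1.35  0.13  2.38] [ 1.33 -0.77  1.55]
```

```bash
python3 - <<'E'
from h import *
bot.move_ptp([650,-100,550],[1.396,0,1.38]) if False else bot.move_j([-0.33,0.03,-1.14,-1.35,0.13,1.59]); bot.dwell(.2); s=S("t","tcp_pos","orientation")
im=np.mean([imaging.capture("scene") for _ in range(10)],0)
p=proj("scene",[s["tcp_pos"]])[0]; x,y=p.astype(int); print(p,x-40,y-30)
cv2.imwrite("pics/scene4.png",im)
c=np.clip(im[y-30:y+30,x-40:x+40]*1.8,0,255).astype(np.uint8)
cv2.imwrite("pics/c6.png",cv2.resize(c,None,fx=10,fy=10,interpolation=cv2.INTER_CUBIC)); S("t")
E
```

```text
t 37.625; tcp_pos [ 649.4  -103.22  552.27]; orientation [1.39 0.   1.37]; 
[250.09 125.83] 210 95
t 38.125; [ WARN:0@22.770] global loadsave.cpp:1063 imwrite_ Unsupported depth image for selected encoder is fallbacked to CV_8U.
```

View pics/c6.png

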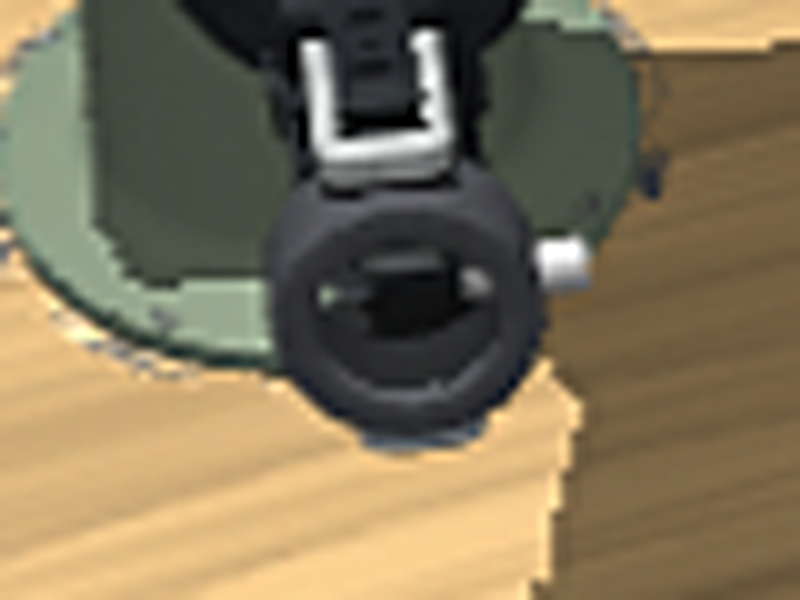

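The crop shows the head centre at about (563,262) and the tip at about (476,283). I'll turn these into the screw angle in the tool frame.

```bash
python3 - <<'E'
from h import *
s=bot.get_state(); R=Ro.from_euler("xyz",s["orientation"]).as_matrix(); T=s["tcp_pos"]
def pt(px,w):
    o,v=ray("scene",crop([px],10,210,95)); o=(o-T)@R; v=v[0]@R; return o+v*((w-o[2])/v[2])
for w in(-6.5,):
    h=pt((563,262),w);t=pt((476,283),w);hr=pt((537,263),w);he=pt((591,262),w)
    print(w,"head",h,"tip",t,"root/end",hr,he,"ang",np.degrees(np.arctan2((h-t)[1],(h-t)[0])))
for n,px,w in(("ringL",(275,310),3.5),("ringR",(540,290),3.5),("brL",(320,165),0),("brR",(452,150),0),("boreL",(318,302),3.5),("boreR",(500,290),3.5),("boreB",(420,400),3.5),("boreT",(405,212),3.5)): print(n,pt(px,w))
E
```

```text
-6.5 head [26.78  1.52 -6.5 ] tip [12.02 -0.63 -6.5 ] root/end [22.47  1.9  -6.5 ] [31.41  0.89 -6.5 ] ang 8.264713170456947
ringL [-21.11   5.26   3.5 ]
ringR [22.18  3.2   3.5 ]
brL [-10.44  29.35   0.  ]
brR [10.84 29.38  0.  ]
boreL [-14.02   5.84   3.5 ]
boreR [15.66  4.1   3.5 ]
boreB [  0.2  -15.66   3.5 ]
boreT [ 2.02 21.02  3.5 ]
```

```bash
cat > m.py <<'E'
from h import *
def meas(im,s,tag):
    R=Ro.from_euler("xyz",s["orientation"]).as_matrix(); T=s["tcp_pos"]
    def pt(px,w):
        o,v=ray("scene",[px]); o=(o-T)@R; v=v[0]@R; return o+v*((w-o[2])/v[2])
    im=im.astype(float); mx=im.max(2);sat=mx-im.min(2)
    for nm,u,r in(("head",27,7),("tip",12,4)):
        c=proj("scene",[T+R@np.array([u,u*.05,-6.5])])[0]; yy,xx=np.mgrid[:400,:640]
        w=np.clip(mx-(95 if nm=="head" else 50),0,None)*(sat<25)*(np.hypot(xx-c[0],yy-c[1])<(5 if nm=="head" else 3))
        if w.sum()==0: print(nm,"none");continue
        g=np.array([(w*xx).sum(),(w*yy).sum()])/w.sum(); print(tag,nm,"pred",c,"got",g,"n",(w>0).sum(),pt(g,-6.5))
E
python3 - <<'E'
from m import *
s=bot.get_state(); meas(cv2.imread("pics/scene4.png"),s,"A")
q=s["qpos"].copy(); q[5]-=np.pi; bot.move_j(q); bot.dwell(.2); s=S("t","tcp_pos","orientation")
im=np.mean([imaging.capture("scene") for _ in range(6)],0); cv2.imwrite("pics/scene5.png",im.astype(np.uint8)); meas(im,s,"B")
x,y=proj("scene",[s["tcp_pos"]])[0].astype(int); print(x-40,y-30)
c=np.clip(im[y-30:y+30,x-40:x+40]*1.8,0,255).astype(np.uint8)
cv2.imwrite("pics/c7.png",cv2.resize(c,None,fx=10,fy=10,interpolation=cv2.INTER_CUBIC))
E
```

```text
A head pred [265.99 120.82] got [265.56 119.85] n 13 [26.47  3.34 -6.5 ]
A tip pred [257.06 122.23] got [257.07 122.49] n 4 [11.97  0.09 -6.5 ]
t 40.975; tcp_pos [ 649.17 -102.95  552.62]; orientation [-1.39 -0.   -1.77]; 
B head pred [233.73 125.93] got [233.36 125.05] n 26 [27.36 -0.44 -6.5 ]
B tip pred [242.72 124.5 ] got [242.49 124.74] n 7 [12.45  1.01 -6.5 ]
210 95
```

View pics/c7.png

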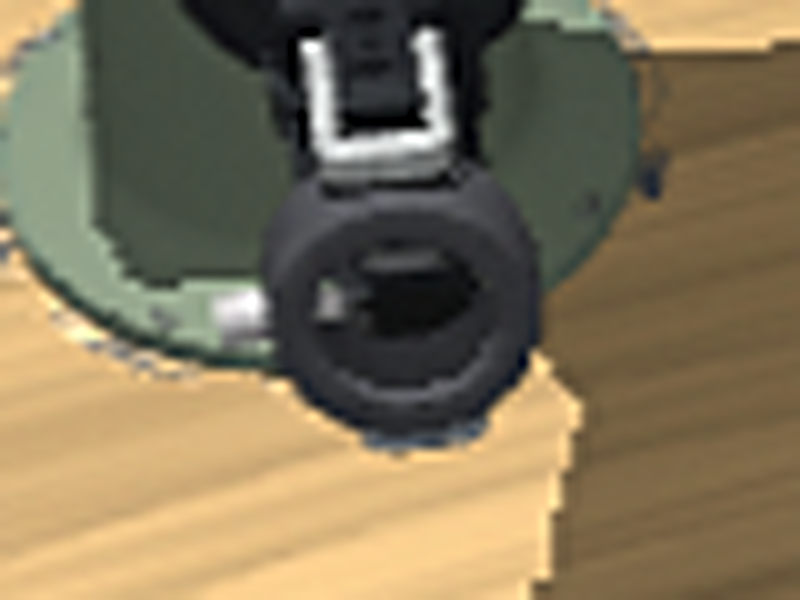

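Averaging the two opposed views, the head gives about 2.8° and the tip about 2.6° off the tool axis. I'll add 2.7° (0.047 rad) to the tool yaw.

```bash
python3 - <<'E'
from h import *
A=np.array([508.4,175.6]); o=[np.pi,0,jy+np.pi+.047]
bot.move_ptp([*A,220],o); bot.movel([*A,125],max_speed=150); bot.dwell(.3); s=S(); S("orientation","wrist_torque"); d=A-s["tcp_pos"][:2]
z=78.5
hit=bot.movel([*A,z],max_speed=40,threshold=4); print(hit); s=S(); S("wrist_torque")
if not hit:
    for k in (2,3,4,5,6,7,8):
        a=bot.movel([*(A+k*X),z],max_speed=10,threshold=2.5); s=bot.get_state(); q=s["tcp_pos"]; print(k,(q[:2]-A)@X,(q[:2]-A)@Y,q[2],s["contact_force"],s["wrist_torque"],a)
        if a: break
    bot.dwell(.3); S(); S("wrist_torque","orientation")
E
```

```text
t 44.3917; tcp_pos [508.91 175.72 125.75]; contact_force [ 0.47 -0.14 -1.72]; opening 0.5181912155936048; 
orientation [ 3.14  0.   -3.06]; wrist_torque [-0.04  0.08  0.01]; 
False
t 45.7; tcp_pos [508.67 175.67  78.78]; contact_force [ 0.39 -0.09 -1.6 ]; opening 0.5180270260585369; 
wrist_torque [ 0.03 -0.01  0.01]; 
2 2.1450031797510953 -0.007802461515203287 78.59413839082752 [ 0.81  0.76 -1.92] [ 0.01 -0.02 -0.03] False
3 3.058157470370752 -0.0018790485496544876 78.49879193158438 [-0.01 -0.53 -1.06] [-0.02 -0.04  0.01] False
4 4.065772299469186 -0.002331657909915669 78.46291659040317 [-0.14  0.56 -1.98] [ 0.05 -0.02 -0.02] False
5 5.100540777445715 0.01885447683359274 78.51315146946175 [-0.03  0.03 -1.87] [ 0.01 -0.01  0.03] False
6 6.082090865310793 0.00011030906759983498 78.5275315965689 [ 0.27 -0.83 -1.23] [ 0.02  0.   -0.04] False
7 6.503127479588998 -0.020708334151249883 78.3422009466934 [-1.42 -0.9  -0.65] [-0.01  0.36  0.  ] False
8 6.736429153168462 -0.013487851634079284 78.13476957251216 [-4.97  0.46 -0.46] [-0.05  1.03  0.  ] False
t 47.85; tcp_pos [515.21 175.84  78.17]; contact_force [-4.99  0.86  0.6 ]; opening 0.5248836927778552; 
wrist_torque [0.01 1.1  0.02]; orientation [ 3.14 -0.   -3.06];
```

```bash
python3 - <<'E'
from h import *
A=np.array([508.4,175.6])
bot.movel([*(A+7.5*X),78.7],max_speed=10); bot.dwell(.3); s=S(); S("wrist_torque","orientation")
a=np.mean([imaging.capture("scene") for _ in range(4)],0); b=np.mean([imaging.capture("top") for _ in range(2)],0)
p=proj("scene",[s["tcp_pos"]])[0].astype(int); print(p)
c=np.clip(a[p[1]-50:p[1]+50,p[0]-35:p[0]+35]*1.6,0,255).astype(np.uint8); p2=proj("top",[s["tcp_pos"]])[0].astype(int)
d=np.clip(b[p2[1]-50:p2[1]+50,p2[0]-30:p2[0]+30]*1.6,0,255).astype(np.uint8)
cv2.imwrite("pics/c8.png",cv2.resize(np.hstack([c,d]),None,fx=6,fy=6,interpolation=cv2.INTER_CUBIC))
E
```

```text
t 48.4; tcp_pos [515.17 175.81  78.35]; contact_force [-4.79  0.63 -2.07]; opening 0.5253614545345573; 
wrist_torque [-0.01  1.05  0.04]; orientation [-3.14 -0.   -3.06]; 
[353 193]
```

View pics/c8.png

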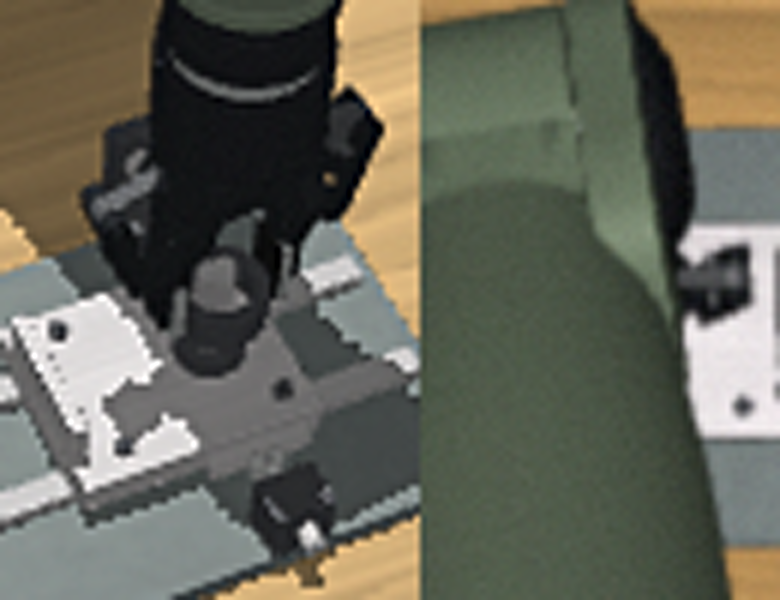

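The collar is around the shaft, with the shaft top visible inside its bore, and the carriage nose is still in the plunger. I'll ease the press slightly and hand in.

```bash
python3 - <<'E'
from h import *
A=np.array([508.4,175.6])
for k in (7.0,6.6):
    bot.movel([*(A+k*X),78.7],max_speed=10); bot.dwell(.4); s=S()
    if abs(s["contact_force"][0])<4: break
f=np.mean([(bot.dwell(.1),bot.get_state()["contact_force"])[1] for _ in range(8)],0); print(f); s=S("t","tcp_pos","opening","wrist_torque")
if -4.5<f[0]<-1.5: bot.sign_off(); print("signed")
E
```

```text
t 49.35; tcp_pos [515.15 175.83  78.56]; contact_force [-4.87  0.07 -4.71]; opening 0.5182292459643035; 
t 50.0; tcp_pos [515.08 175.8   78.73]; contact_force [-3.92 -0.5  -3.61]; opening 0.5212791137535825; 
[-3.47 -0.73 -3.62]
t 50.8; tcp_pos [515.06 175.83  78.72]; opening 0.5250815272531887; wrist_torque [-0.16  0.73 -0.02]; 
the job is handed in; nothing more can be done
signed
```

The job was handed in at about 51 s of the 72 s limit, with the collar still gripped over the shaft and its screw tip resting on the flat. I have no verdict back.

- **Carriage:** I pushed it until the plunger was passed (force rose to about 22 N, then dropped to zero) and on to the hard stop. The later pictures show its nose seated in the plunger. I misread how the force threshold works, so the push against the stop reached about 40 N. That is right at the limit for the arm or gripper body, although the closed fingertips made the contact.
- **Shaft:** I pinched it across the flat, turned it about 1.5 rad and squared it again. Test grips at ±0.25 rad gave nearly equal openings (0.194 and 0.195), so the flat faces the key guide to within a degree or two.
- **Collar:** I gripped it at 40 N. Two opposed close-up views gave a 2.7° screw offset, accurate to about 2°, and I corrected for it in the wrist.
- **Final contact:** The collar met the flat after about 6.3 mm of travel, not the nominal 5 mm. That fits the collar sitting about 1 mm off in the jaws. The last readings showed about 3.5 N pressing the tip on the flat, almost no sideways force, and the screw at about 85 mm height (estimated from the gripper height).
- **Vertical load:** The downward force in the last readings was about 3.6 N, against roughly 1.6 N for the collar alone, so there is a small friction load at the tip.
- **Not seen directly:** The arm and gripper hid the tip on the flat from both cameras. That contact rests on the force and position readings.

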